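# Park the paint tins at the top of the sloped rack

## Task

Two paint tins lying in the sloped gutters of the wooden rack have rolled down to the front lip. With the fingertips push each tin up its own gutter, over the crest, until it rests against the end stop and does not roll back; do not pick the tins up. Leave the flanged wire reel in the third gutter where it is, and do not shift the other things on the table.

Things in the scene. Friction and masses are not known exactly. Their poses are not given: they have to be found in the camera images.
- rack: Fixed wooden rack, 220 x 216 mm, three parallel gutters. Origin: centre of its underside, on the table; +x along the gutters to the end stop (away from the robot, yaw within 0.3 rad), z up. Lanes centred at y = -66, 0, +66 mm, each 48 mm wide between dividers 18 mm thick, 12 mm above the lane floor.
- rack_lip (a point): Middle lane's floor at the inner face of the front lip (rack x = -100 mm, z = 20 mm). The lip is 8 mm thick and only 7 mm higher than this point, in all lanes, so a fingertip passes over it behind a tin. From here the floor rises at 7 degrees to the crest.
- rack_crest (a point): Middle lane's floor at the crest (rack x = 45 mm, z = 38 mm). Beyond it the floor falls at 7 degrees to the end stop. A tin left short of the crest rolls back to the lip; past it, it rolls on and rests against the stop. All lanes are alike.
- rack_stop (a point): Middle lane's floor at the face of the end stop (rack x = 100 mm, z = 31 mm). The stop is a board across all lanes, 12 mm thick, 35 mm higher than this point.
- tin_a: Paint tin: plain closed metal cylinder, diameter 44 mm, length 46 mm, about 90 g, smooth, slippery, lying across a gutter so that it rolls along it. Origin: its centre; its y axis is the cylinder axis. Starts at rest against the front lip in any of the three lanes, centre at rack x = -86 mm, z = 44 mm; against the end stop its centre is at rack x = 78 mm, z = 56 mm.
- tin_b: Second paint tin, the same as tin_a, in another lane.
- reel: Empty metal wire reel in the remaining lane: two flanges of diameter 44 mm, 5 mm thick, on a thin core of diameter 18 mm, length over all 46 mm. Origin: its centre; y is its axis. It stays where it is, at the front lip.
- jar: Bystander: standing jar, diameter 66 mm, 85 mm tall, left (+y) of the rack. Origin: centre of its underside.
- thinner: Bystander: standing small bottle, diameter 44 mm, 115 mm tall, right (-y) of the rack. Origin: centre of its underside.
- pot: Bystander: a paint tin standing upright on the table right (-y) of the rack, diameter 44 mm, 46 mm tall; not part of the job. Origin: centre of its underside.
- driver: Bystander: screwdriver 160 mm long lying on the table left of the rack, along the rack. Origin: under its middle.
- tank: Bystander: scale model tank, about 100 x 52 x 40 mm, beyond the end stop. Origin: centre of its underside.
- diorama: Bystander: stepped display base 100 x 100 mm with a model truck, 62 mm tall, beyond the end stop. Origin: centre of its underside.
There are look-alikes about, which are no part of the job. Leave any orange look-alike of the reel alone. Leave any green look-alike of the tin_a alone.

How it is judged:
By the outcome, as a careful person would: the job done as asked, in the order asked, and still so for the second after the job is handed in, with the robot touching nothing.
It also fails if it takes over 48 s, if anything falls off the work surface, if the arm or the gripper's body presses on something with over 40 N, if the wrist force passes 120 N, or if a joint passes its speed limit or range.

## Robot

A 7-joint arm with a two-finger parallel gripper is mounted at the origin on the work surface. World frame = base frame: x ahead of the robot, y to its left, z up, the work surface at z = 0. Lengths are in m, angles in rad, forces in N, time in s.
With the tool pointing down it reaches from about 0.425 to 0.925 m from the base axis. Payload 6.8 kg.
Tool frame: the origin (TCP) lies midway between the tips of the shut fingers; the grasp point (between the pads) lies 19 mm behind it (r.grip_point_offset is the distance from the TCP to the grasp point, in m); z points along the fingers, y is the direction in which the jaws open and shut (so a half turn about z gives the same grasp; the last joint's range is limited). The gripper opens to 85 mm and grips with 20 to 120 N. Pads are 22 mm wide; open, the fingers measure 114 mm over their backs; the gripper's body (76 mm by 85 mm) begins 54 mm behind the grasp point. The pads swing forward as they close: fully open they stand 13 mm farther back than shut.
Start: joints at [1.191, 0.477, 0.022, 1.555, -0.011, 1.109, -0.083], TCP at [0.181, -0.65, 0.231] pointing down, gripper open.
Joint ranges: [-2.96, 2.96], [-0.34, 2.1], [-1.41, 1.46], [0.24, 2.44], [-1.37, 4.51], [0.17, 1.92], [-2.96, 2.96]. Speed limits (rad/s): [2.39, 2.39, 3.14, 3.14, 3.14, 3.14, 3.14].

## Interface

Orientations are given as a rotation vector (axis times angle).
In Python, from bench import r, grab_frame, camera_params gives the robot as it stands.
- The arm moves only by the tool carry_out, never from a script. Its argument "motion" is text: rows parted by semicolons, each of 5 numbers parted by spaces: the closure, from 0 (fully open) to 1 (shut), then the shift along the tool's x, y, z in mm, then the turn about the tool's z in rad. In form: fingers dx dy dz twist; .... A call has exactly 8 rows; each row shifts and turns the commanded pose from where the row before left it, along the tool's axes as they then stand; what a row does not reach is not made up. A row lasts 1/8 s, in which the tool goes at most 62.5 mm and 10.7 degrees, less where a joint would pass 70% of its speed; a pose out of reach is approached as far as the arm can. A call with a gripper value outside its range is refused whole. The fingers move at their own pace and stop on an object; "newtons" is the grip in N (left out, the last holds). Time passes only in rows, so rows that do not move let the fingers close, or fill a call up. It gives the time, the measured TCP pose, the force and the opening at its end, in the units of the state.
- r.get_obs(): the state, without advancing time (a new reading comes with each control period).
- grab_frame(name): name is "side" or "top"; returns the picture (400x640x3 uint8, red, green, blue); there is no depth.
- camera_params(name): a dict with "fx", "fy", "cx", "cy" (pixels), "k1" (the pictures are not rectified: a ray, as slopes to the right and down, at radius r is drawn at 1 + k1 r^2 times it, then the intrinsics apply), "eye" and "attitude" of the camera in the world. Camera axes: x right, y down, z forward; pixel columns grow to the right and rows downward; lengths in m; the calibration is good to about 2 mm. A picture is of the moment at which its call begins. camera_params takes no time and is no camera call.
- r.hand_in(): hands the job in, once; it reports no verdict.
The state is a dict: "clock": time; "joints": joint angles; "qvel": joint speeds; "tau": joint torques, N m; "tcp_pos": TCP position; "orientation": TCP orientation; "contact_force": force on the tool from outside, world axes, zero at the start; "moment": the same for the moment, N m; "grip_width": finger opening in m.
Only numpy, scipy, OpenCV 4.12 (cv2) and the standard library are available. Lean on these libraries where they do the work, as an engineer would, in place of code of your own. Each camera call takes 0.05 s, during which the arm holds its last target.

## Working session

There is one attempt and no reset: what is moved stays moved. The work goes in short steps, Python scripts to look and compute and a tool call to move; the robot and the scene stay as the last step left them, time stands still between calls to the robot, and variables do not carry over. Pictures are saved under pics/ and viewed, and the job is handed in when it is done.

Besides the shell and the picture viewer there is one more tool, called after ">>>" as a command line: name --argument value ..., lists and objects as JSON in quotes. carry_out: Moves the arm, as the interface text tells. Its arguments: {"type":"object","properties":{"motion":{"type":"string"},"newtons":{"type":"number"}},"required":["motion"]}

```bash
ls; mkdir -p pics; python3 - <<'E'
from bench import r, grab_frame, camera_params
import cv2
for n in ("side","top"):
    f=grab_frame(n); cv2.imwrite(f"pics/{n}0.png",f[:,:,::-1]); print(n,camera_params(n))
print(r.get_obs())
E
```

```text
pics
side {'fx': 371.13514029048355, 'fy': 371.13514029048355, 'cx': 318.54057788489735, 'cy': 200.08104900007197, 'k1': -0.024223969549983904, 'eye': array([ 0.3797182 , -0.5944558 ,  0.52030915]), 'attitude': array([-2.15070003,  0.36498447, -0.17938333])}
top {'fx': 463.0541458715149, 'fy': 463.0541458715149, 'cx': 314.55245658811407, 'cy': 202.74699020080476, 'k1': -0.06949603944433966, 'eye': array([0.49984226, 0.05500104, 0.99046011]), 'attitude': array([-2.21094451,  2.17208754, -0.11550406])}
{'clock': 0.1, 'joints': array([ 1.19091571,  0.47770532,  0.02233236,  1.55632528, -0.01151571,
        1.1092949 , -0.08307323]), 'qvel': array([-1.01154923e-03, -1.13968033e-03,  2.05233165e-05, -2.66575491e-03,
        4.66984438e-04, -4.05890980e-04,  7.94207891e-04]), 'tau': array([ 4.71894295e-03, -5.97764003e+01,  1.61399793e+00, -2.81953561e+01,
        1.28327811e-02,  5.07337827e-03, -1.45438797e-06]), 'tcp_pos': array([ 0.18106384, -0.64972345,  0.23044238]), 'orientation': array([-3.11106040e+00, -4.25462581e-01,  4.91774380e-04]), 'contact_force': array([ 1.00851336,  0.26098892, -0.28201024]), 'moment': array([ 0.04121581, -0.01613397,  0.01780272]), 'grip_width': 0.08499003228010661}
```

View pics/side0.png

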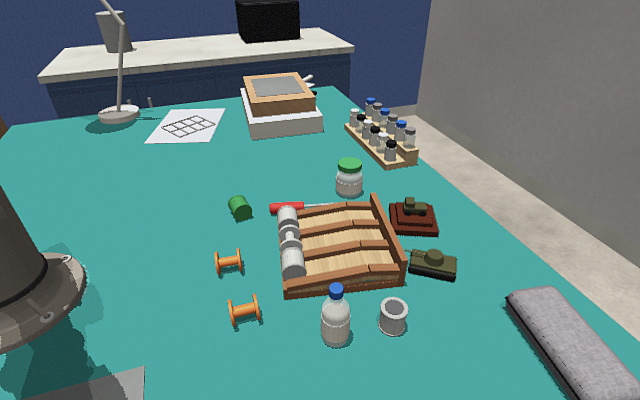

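View pics/top0.png

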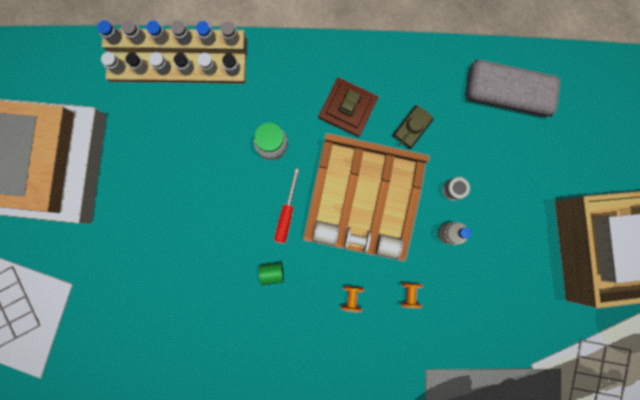

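The reel is in the middle lane at top (358,240), with the tins in the left (326,234) and right (391,245) lanes. I'll zoom in for the rack pose.

```bash
cat > h.py <<'E'
import numpy as np, cv2
from scipy.spatial.transform import Rotation as R
from bench import camera_params
def ray(n,u,v):
    c=camera_params(n); K=np.array([[c['fx'],0,c['cx']],[0,c['fy'],c['cy']],[0,0,1]])
    p=cv2.undistortPoints(np.array([[[u,v]]],float),K,np.array([c['k1'],0,0,0]))[0,0]
    return c['eye'],R.from_rotvec(c['attitude']).apply([p[0],p[1],1])
def onz(n,u,v,z):
    e,d=ray(n,u,v); return e+d*(z-e[2])/d[2]
def proj(n,P):
    c=camera_params(n); K=np.array([[c['fx'],0,c['cx']],[0,c['fy'],c['cy']],[0,0,1]])
    Rc=R.from_rotvec(c['attitude']).inv(); P=np.atleast_2d(P)
    return cv2.projectPoints(P,Rc.as_rotvec(),-Rc.apply(c['eye']),K,np.array([c['k1'],0,0,0]))[0][:,0]
E
python3 - <<'E'
import cv2
a=cv2.imread('pics/top0.png')[120:270,290:440]; cv2.imwrite('pics/topz.png',cv2.resize(a,(600,600),interpolation=cv2.INTER_CUBIC))
a=cv2.imread('pics/side0.png')[180:310,260:430]; cv2.imwrite('pics/sidez.png',cv2.resize(a,(765,585),interpolation=cv2.INTER_CUBIC))
E
```

```text
(no output)
```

View pics/topz.png

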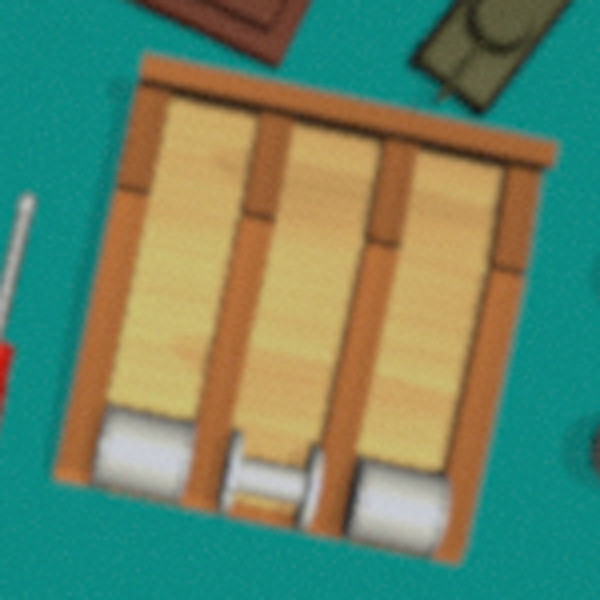

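View pics/sidez.png

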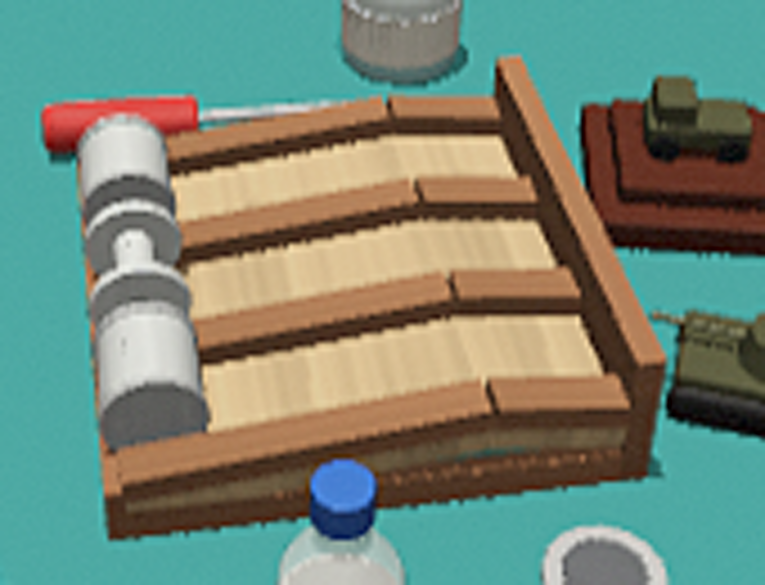

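```bash
python3 - <<'E'
from h import *
from bench import r
Z=lambda x,y:(290+(x+.5)/4-.5,120+(y+.5)/4-.5)
obs=[((118,188),(45,108,50)),((524,271),(45,-108,50)),((147,52),(112,108,66)),((558,145),(112,-108,66)),((270,217),(45,24,50)),((367,241),(45,-24,50)),((55,480),(-108,108,27)),((462,563),(-108,-108,27))]
P=np.array([onz('top',*Z(*p),q[2]/1e3)[:2] for p,q in obs]); Q=np.array([q[:2] for _,q in obs])/1e3
H=Q-Q.mean(0);G=P-P.mean(0); a=np.arctan2((H[:,0]*G[:,1]-H[:,1]*G[:,0]).sum(),(H*G).sum())
M=np.array([[np.cos(a),-np.sin(a)],[np.sin(a),np.cos(a)]]); t=P.mean(0)-M@Q.mean(0)
print('yaw',a,'t',t); print(((P-t)@M-Q)*1e3)
np.savez('rack.npz',a=a,t=t)
for y in (66,0,-66):
    for x,z in ((-86,44),(78,56)):
        w=np.r_[M@[x/1e3,y/1e3]+t,z/1e3]; print(x,y,w,proj('top',w),proj('side',w))
# side view check: stop top outer corners
for x,y,z in ((112,108,66),(112,-108,66),(45,-108,50),(-108,-108,0)):
    w=np.r_[M@[x/1e3,y/1e3]+t,z/1e3];u=proj('side',w)[0];print(x,y,u,'zoom',(u-[260,180])*4.5)
o=r.get_obs(); print(R.from_rotvec(o['orientation']).as_matrix().round(3))
for n,u,v,z in (('top',459,233,.1),('top',459,188,.046),('top',270,140,.085)): print(onz(n,u,v,z))
E
```

```text
yaw -0.18907462249044144 t [ 0.58735613 -0.07201184]
[[-0.69243156 -1.17360591]
 [ 0.87762179  1.08259492]
 [ 1.18178264 -1.35904564]
 [-1.42106325 -0.56681541]
 [ 0.88493951  3.33903437]
 [-0.86181534 -0.09949408]
 [-0.42631393 -0.35900233]
 [ 0.45728013 -0.86366593]]
-86 66 [0.51529347 0.00897565 0.044     ] [[325.60269165 233.01697753]] [[287.91027367 220.40904935]]
78 66 [ 0.67637076 -0.02184816  0.056     ] [[342.08110208 154.35505819]] [[364.70413203 208.6792588 ]]
-86 0 [ 0.50288877 -0.05584814  0.044     ] [[357.17279779 239.61665819]] [[290.44950191 240.94902177]]
78 0 [ 0.66396605 -0.08667195  0.056     ] [[373.54856004 161.03544265]] [[372.80481526 228.03556336]]
-86 -66 [ 0.49048406 -0.12067192  0.044     ] [[388.61400661 246.17045857]] [[293.40031795 264.76758426]]
78 -66 [ 0.65156135 -0.15149574  0.056     ] [[404.87681536 167.72288587]] [[382.16748336 250.42709355]]
112 108 [375.35041181 192.60205247] zoom [519.07685312  56.70923611]
112 -108 [408.38121865 260.31759491] zoom [667.71548394 361.42917709]
45 -108 [370.27101363 271.13483391] zoom [496.21956135 410.10675259]
-108 -108 [284.29574463 300.60607298] zoom [109.33085083 542.72732839]
[[ 0.963  0.268 -0.001]
 [ 0.268 -0.963  0.002]
 [-0.    -0.002 -1.   ]]
[ 0.5184638  -0.24862164  0.1       ]
[ 0.61318132 -0.26779065  0.046     ]
[0.69672304 0.12401199 0.085     ]
```

```bash
python3 - <<'E'
from h import *
for u,v in ((557,197),(580,193),(570,303),(598,308),(412,295),(352,298),(270,273),(426,370)): print(u,v,[onz('top',u,v,z)[:2].round(3) for z in (0,.1)])
for z in (.23,.03): print(proj('top',[0.181,-.65,z]))
a=cv2.imread('pics/top0.png')[170:400,400:640]; cv2.imwrite('pics/topb.png',cv2.resize(a,(624,598),interpolation=cv2.INTER_CUBIC))
E
```

```text
557 197 [array([ 0.603, -0.507]), array([ 0.593, -0.45 ])]
580 193 [array([ 0.613, -0.562]), array([ 0.602, -0.5  ])]
570 303 [array([ 0.37 , -0.533]), array([ 0.383, -0.474])]
598 308 [array([ 0.359, -0.599]), array([ 0.373, -0.533])]
412 295 [array([ 0.387, -0.18 ]), array([ 0.398, -0.156])]
352 298 [array([ 0.379, -0.051]), array([ 0.391, -0.041])]
270 273 [array([0.429, 0.124]), array([0.436, 0.117])]
426 370 [array([ 0.228, -0.211]), array([ 0.256, -0.184])]
[[703.22070664 426.85491343]]
[[628.58101282 392.66336467]]
```

View pics/topb.png

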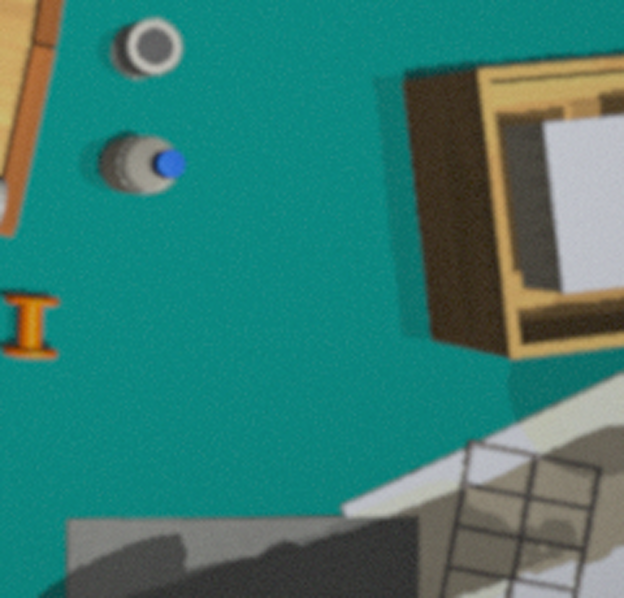

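>>> carry_out --motion "1 0 0 0 0.154; 1 0 0 0 0.154; 1 0 0 0 0.153; 1 15 -58 0 0; 1 15 -58 0 0; 1 15 -58 0 0; 1 15 -58 0 0; 1 15 -58 0 0" --newtons 40

```text
clock: 1.1
tcp_pos: [0.3099, -0.3775, 0.2311]
orientation: [-3.128, 0.297, 0.0]
contact_force: [2.0, -1.0, -0.0]
grip_width: -0.0003
```

>>> carry_out --motion "1 15 -58 0 0; 1 15 -58 0 0; 1 15 -58 0 0; 1 15 -58 0 0; 1 15 -50 0 0; 1 0 0 0 0; 1 0 0 0 0; 1 0 0 0 0"

```text
clock: 2.1
tcp_pos: [0.4354, -0.118, 0.2311]
orientation: [3.127, -0.301, -0.001]
contact_force: [-0.0, 0.0, 0.8]
grip_width: -0.0001
```

```bash
cat >> h.py <<'E'
def rackpose():
    from bench import r
    o=r.get_obs(); k=np.load('rack.npz'); a=float(k['a']); M=np.array([[np.cos(a),-np.sin(a)],[np.sin(a),np.cos(a)]])
    m=R.from_rotvec(o['orientation']).as_matrix()
    print('t',o['clock'],'rack xyz',((o['tcp_pos'][:2]-k['t'])@M*1e3).round(1),(o['tcp_pos'][2]*1e3).round(1),'toolx yaw err',np.arctan2(m[1,0],m[0,0])-a,'F',o['contact_force'].round(2),'tilt',m[:,2].round(3),o['grip_width'])
E
python3 -c "
from h import *
rackpose()"
```

```text
t 2.1 rack xyz [-140.6  -73.8] 231.1 toolx yaw err -0.0026783316216734687 F [-0.    0.01  0.79] tilt [-0.001 -0.    -1.   ] -0.00010166447807628499
```

>>> carry_out --motion "1 4 -8 0 0; 1 0 0 50 0; 1 0 0 50 0; 1 0 0 50 0; 1 0 0 30 0; 1 0 0 15 0; 1 0 0 0 0; 1 0 0 0 0"

```text
clock: 3.1
tcp_pos: [0.4426, -0.1097, 0.0374]
orientation: [3.127, -0.297, 0.003]
contact_force: [0.5, -0.9, 0.9]
grip_width: -0.0001
```

```bash
cat > look.py <<'E'
import sys
from h import *
from bench import grab_frame
rackpose()
s=grab_frame('side')[150:330,230:450,::-1]; t=grab_frame('top')[100:300,270:470,::-1]
cv2.imwrite(sys.argv[1],np.vstack([cv2.resize(np.hstack([cv2.resize(s,(440,360)),cv2.resize(t,(360,360))]),(800,360))]))
E
python3 look.py pics/l1.png
```

```text
t 3.1 rack xyz [-135.1  -64.3] 37.4 toolx yaw err -0.00038921657122306663 F [ 0.52 -0.93  0.86] tilt [ 0.002 -0.    -1.   ] -0.0001194984504518068
```

View pics/l1.png

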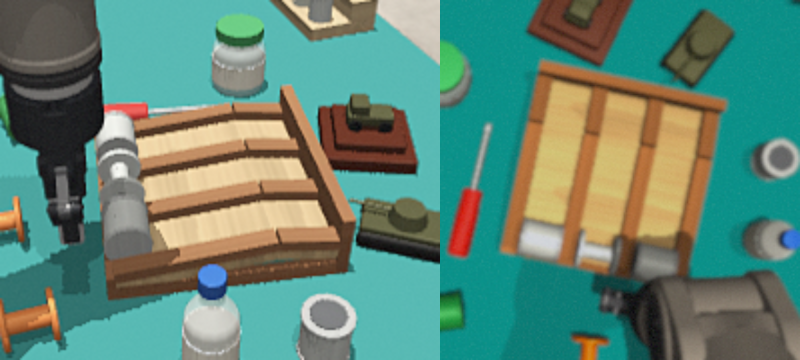

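The fingertip is behind the right tin, at about (70,240) in the composite. Before pushing I'll check whether the knuckle at top composite (605,300) clears the reel.

```bash
python3 - <<'E'
from h import *
k=np.load('rack.npz'); a=float(k['a']); M=np.array([[np.cos(a),-np.sin(a)],[np.sin(a),np.cos(a)]])
for z in (.06,.08,.1,.12):
    print(z,((onz('top',270+160*200/360,100+300*200/360,z)[:2]-k['t'])@M*1e3).round(1))
from bench import grab_frame
a=grab_frame('side')[150:330,230:400,::-1]; cv2.imwrite('pics/l2a.png',cv2.resize(a,None,fx=3.3,fy=3.3,interpolation=cv2.INTER_CUBIC))
a=grab_frame('top')[200:320,320:470,::-1]; cv2.imwrite('pics/l2b.png',cv2.resize(a,None,fx=4.5,fy=4.5,interpolation=cv2.INTER_CUBIC))
w=[np.r_[M@[(-135)/1e3,y/1e3]+k['t'],z] for y in (-64,-24) for z in (.0374,.06,.08,.1,.12)]
print((proj('side',w)-[230,150])*3.3); print((proj('top',w)-[320,200])*4.5)
E
```

```text
0.06 [-138.7  -12.3]
0.08 [-138.1   -9.7]
0.1 [-137.5   -7.1]
0.12 [-136.8   -4.5]
[[120.18303149 394.40357875]
 [116.41375208 364.29049564]
 [112.95626471 336.62599958]
 [109.37841442 307.95566702]
 [105.67411627 278.22609585]
 [118.21098227 344.63475315]
 [114.59019204 314.99202988]
 [111.2750812  287.81105843]
 [107.85075433 259.69354486]
 [104.3120115  230.59254993]]
[[281.16007756 312.05596283]
 [289.82232176 315.21605235]
 [297.84436282 318.14211756]
 [306.22429366 321.1982403 ]
 [314.98653881 324.39326175]
 [195.72668825 294.39147438]
 [202.3361732  297.13447796]
 [208.45806633 299.67484172]
 [214.85401947 302.32863822]
 [221.54282486 305.10362469]]
```

View pics/l2a.png

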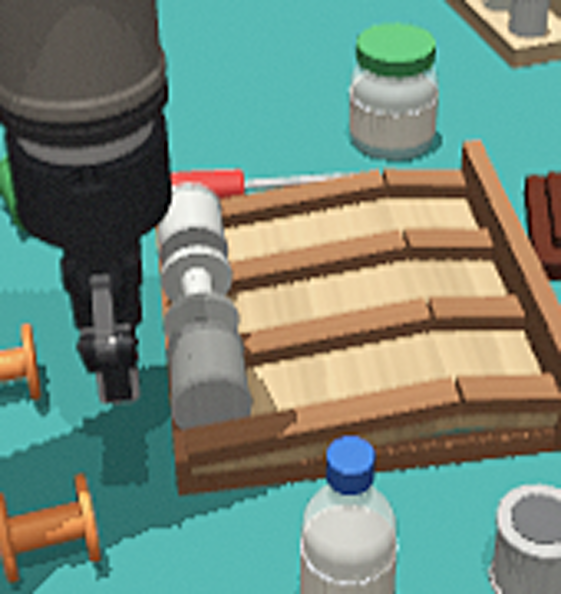

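View pics/l2b.png

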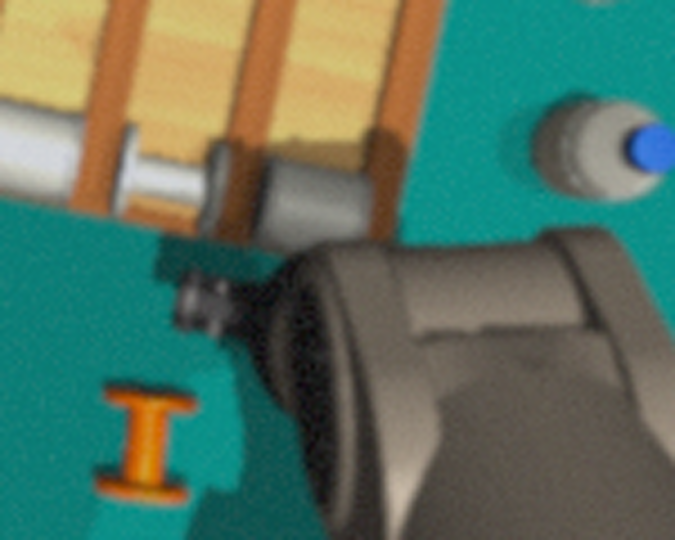

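The knuckle bottom is at z≈0.10, well above the reel and tin tops at 0.066. Pushing the right tin now.

>>> carry_out --motion "1 4 1 2 0; 1 4 1 0 0; 1 4 0 0 0; 1 4 0 0 0; 1 5 0 -0.5 0; 1 6 0 -0.75 0; 1 6 0 -0.75 0; 1 6 0 -0.75 0"

```text
clock: 4.3
tcp_pos: [0.48, -0.1189, 0.0371]
orientation: [3.128, -0.297, 0.0]
contact_force: [-0.4, -0.6, 0.1]
grip_width: 0.0003
```

```bash
python3 look.py pics/l3.png
```

```text
t 4.3 rack xyz [-96.6 -66.3] 37.1 toolx yaw err -0.00011797690349232837 F [-0.44 -0.64  0.12] tilt [ 0. -0. -1.] 0.00026616870337980216
```

View pics/l3.png

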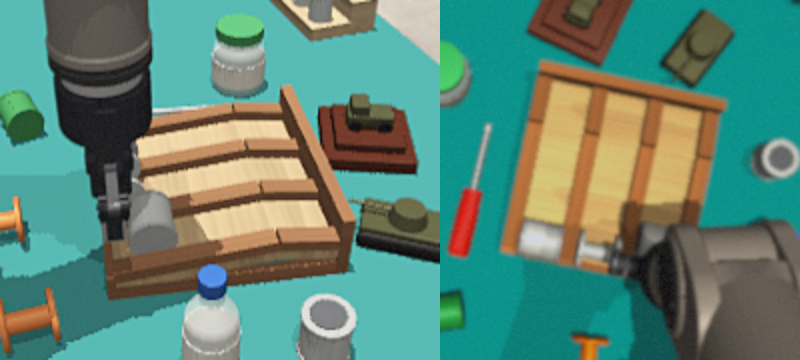

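The tin has rolled up about 24 mm, to composite (153,220). Continuing.

>>> carry_out --motion "1 6 0 -0.75 0; 1 6 0 -0.75 0; 1 6 0 -0.75 0; 1 6 0 -0.75 0; 1 6 0 -0.75 0; 1 6 0 -0.75 0; 1 6 0 -0.75 0; 1 6 0 -0.75 0"

```text
clock: 5.4
tcp_pos: [0.527, -0.128, 0.0431]
orientation: [3.128, -0.297, -0.0]
contact_force: [0.8, -0.3, 0.9]
grip_width: 0.0
```

>>> carry_out --motion "1 6 0 -0.75 0; 1 6 0 -0.75 0; 1 6 0 -0.75 0; 1 6 0 -0.75 0; 1 6 0 -0.75 0; 1 6 0 -0.75 0; 1 6 0 -0.75 0; 1 6 0 -0.75 0"

```text
clock: 6.4
tcp_pos: [0.5742, -0.137, 0.0491]
orientation: [3.128, -0.297, -0.0]
contact_force: [-0.1, -0.3, 0.6]
grip_width: -0.0003
```

```bash
python3 look.py pics/l4.png
```

```text
t 6.4 rack xyz [ -0.8 -66.3] 49.1 toolx yaw err -0.00010166621474935744 F [-0.12 -0.31  0.57] tilt [-0. -0. -1.] -0.0003293038350500535
```

View pics/l4.png

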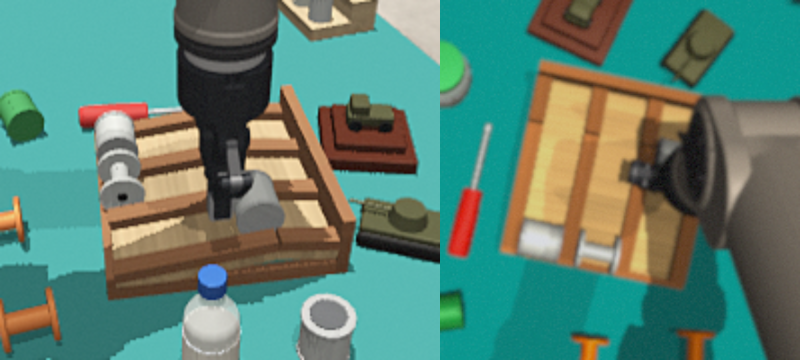

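>>> carry_out --motion "1 6 0 -0.75 0; 1 6 0 -0.75 0; 1 6 0 0 0; 1 6 0 0 0; 1 6 0 0 0; 1 6 0 0 0; 1 0 0 0 0; 1 0 0 0 0"

```text
clock: 7.5
tcp_pos: [0.6089, -0.1436, 0.0505]
orientation: [-3.128, 0.297, 0.001]
contact_force: [-0.8, -0.4, 0.0]
grip_width: 0.0002
```

```bash
python3 look.py pics/l5.png
```

```text
t 7.5 rack xyz [ 34.6 -66.3] 50.5 toolx yaw err -0.00012779516255867485 F [-0.77 -0.45  0.05] tilt [-0.  0. -1.] 0.00019837957012230063
```

View pics/l5.png

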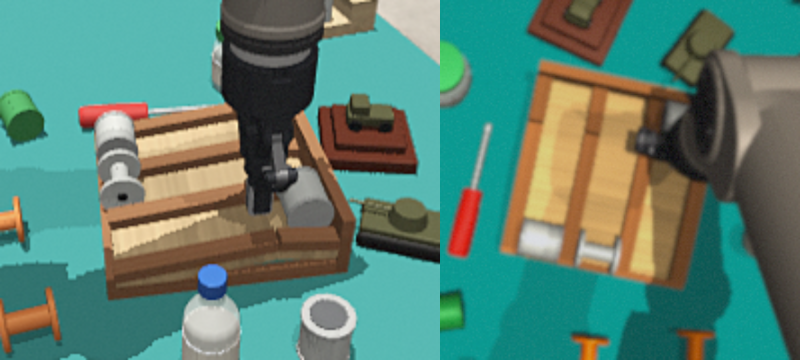

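The right tin is at the stop, around composite (310,195). The model predicts (304,200). Now retreating up and moving to the left lane.

>>> carry_out --motion "1 -12 0 0 0; 1 0 0 -50 0; 1 0 0 -50 0; 1 -40 -33 0 0; 1 -40 -33 0 0; 1 -40 -33 0 0; 1 -38 -33 0 0; 1 0 0 0 0"

```text
clock: 8.6
tcp_pos: [0.4638, 0.0207, 0.1505]
orientation: [3.128, -0.288, -0.002]
contact_force: [0.9, -0.7, 0.1]
grip_width: 0.0002
```

```bash
python3 look.py pics/l6.png
```

```text
t 8.6 rack xyz [-138.8   67.8] 150.5 toolx yaw err 0.005700764754825338 F [ 0.94 -0.65  0.07] tilt [-0.002 -0.    -1.   ] 0.00024119015817473187
```

View pics/l6.png

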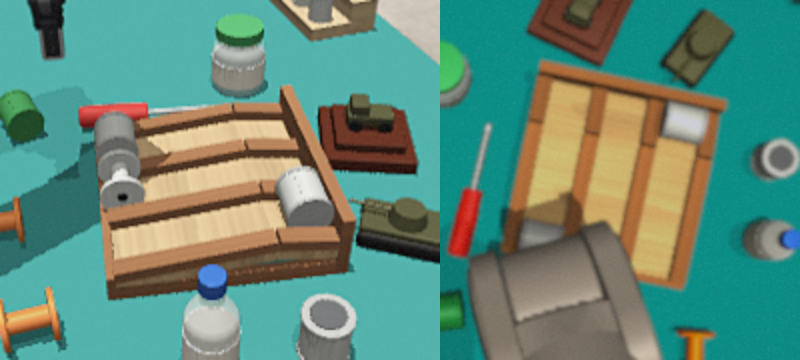

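The right tin rests against the stop at top composite (685,122). Descending behind the left tin.

>>> carry_out --motion "1 3 1 0 0; 1 0 0 45 0; 1 0 0 45 0; 1 0 0 16 0; 1 0 0 8 0; 1 0 0 0 0; 1 0 0 0 0; 1 0 0 0 0"

```text
clock: 9.7
tcp_pos: [0.4705, 0.0164, 0.0375]
orientation: [-3.127, 0.297, -0.003]
contact_force: [0.0, -0.5, -0.6]
grip_width: -0.0
```

```bash
python3 look.py pics/l7.png
```

```text
t 9.7 rack xyz [-131.4   64.9] 37.5 toolx yaw err -0.0002913243581660896 F [ 0.04 -0.51 -0.55] tilt [ 0.002  0.    -1.   ] -1.7911936364913766e-05
```

View pics/l7.png

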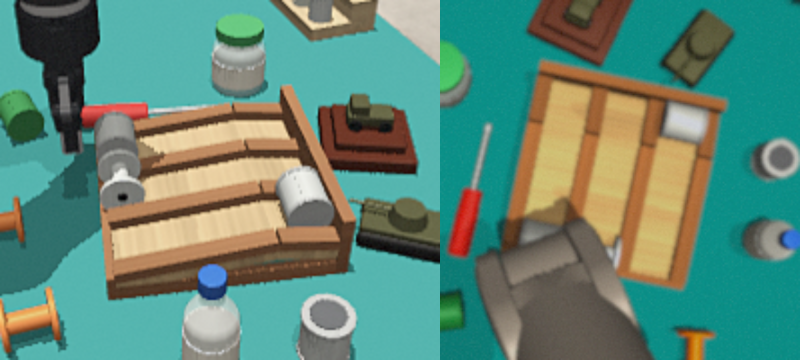

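>>> carry_out --motion "1 3 -1 2 0; 1 4 0 0 0; 1 4 0 0 0; 1 4 0 -0.25 0; 1 5 0 -0.5 0; 1 6 0 -0.75 0; 1 6 0 -0.75 0; 1 6 0 -0.75 0"

```text
clock: 10.8
tcp_pos: [0.5077, 0.0101, 0.0376]
orientation: [-3.128, 0.297, -0.0]
contact_force: [-0.5, 0.9, 0.6]
grip_width: 0.0002
```

```bash
python3 look.py pics/l8.png
```

```text
t 10.8 rack xyz [-93.6  65.7] 37.6 toolx yaw err -0.00016651199463707522 F [-0.52  0.92  0.61] tilt [ 0. -0. -1.] 0.0001835326476569574
```

View pics/l8.png

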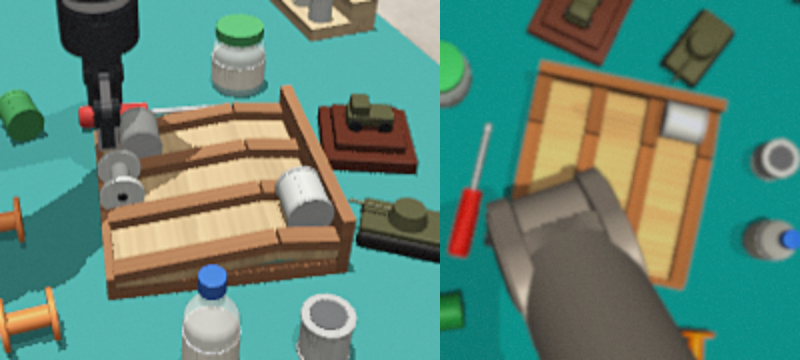

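The left tin is rolling up the gutter, now at composite (140,130), and the reel hasn't moved.

>>> carry_out --motion "1 6 0 -0.75 0; 1 6 0 -0.75 0; 1 6 0 -0.75 0; 1 6 0 -0.75 0; 1 6 0 -0.75 0; 1 6 0 -0.75 0; 1 6 0 -0.75 0; 1 6 0 -0.75 0"

```text
clock: 11.9
tcp_pos: [0.5548, 0.0011, 0.0436]
orientation: [3.128, -0.297, 0.0]
contact_force: [-0.5, 0.1, 0.8]
grip_width: -0.0
```

>>> carry_out --motion "1 6 0 -0.75 0; 1 6 0 -0.75 0; 1 6 0 -0.75 0; 1 6 0 -0.75 0; 1 6 0 -0.75 0; 1 6 0 -0.75 0; 1 6 0 -0.75 0; 1 6 0 -0.75 0"

```text
clock: 12.9
tcp_pos: [0.602, -0.0079, 0.0496]
orientation: [3.127, -0.297, 0.0]
contact_force: [-0.3, 0.1, 0.3]
grip_width: 0.0001
```

>>> carry_out --motion "1 6 0 -0.75 0; 1 6 0 -0.5 0; 1 6 0 0 0; 1 6 0 0 0; 1 6 0 0 0; 1 3 0 0 0; 1 0 0 0 0; 1 0 0 0 0"

```text
clock: 13.9
tcp_pos: [0.6337, -0.014, 0.0507]
orientation: [3.128, -0.297, -0.0]
contact_force: [-0.6, 0.6, 1.0]
grip_width: 0.0004
```

```bash
python3 look.py pics/l9.png
```

```text
t 13.9 rack xyz [34.6 65.7] 50.7 toolx yaw err -4.445191263802162e-06 F [-0.64  0.58  1.  ] tilt [-0. -0. -1.] 0.0004139996090498976
```

View pics/l9.png

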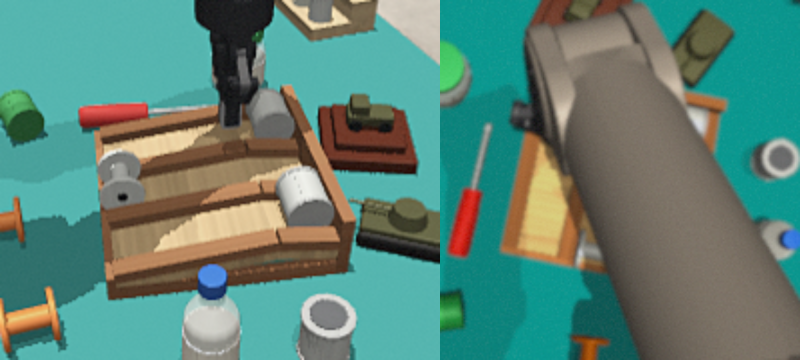

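Both tins are at the stop. Retreating clear.

>>> carry_out --motion "1 -12 0 0 0; 1 0 0 -50 0; 1 0 0 -50 0; 1 0 0 -40 0; 1 -45 0 0 0; 1 -45 0 0 0; 1 -45 0 0 0; 1 -35 0 0 0"

```text
clock: 15.0
tcp_pos: [0.4523, 0.0204, 0.1905]
orientation: [3.127, -0.296, -0.001]
contact_force: [0.8, -0.3, 0.7]
grip_width: 0.0001
```

>>> carry_out --motion "1 0 0 0 0; 1 0 0 0 0; 1 0 0 0 0; 1 0 0 0 0; 1 0 0 0 0; 1 0 0 0 0; 1 0 0 0 0; 1 0 0 0 0"

```text
clock: 16.0
tcp_pos: [0.4552, 0.0202, 0.1908]
orientation: [3.128, -0.297, -0.0]
contact_force: [1.1, 0.2, -0.1]
grip_width: 0.0002
```

```bash
python3 look.py pics/l10.png; python3 - <<'E'
from h import *
from bench import grab_frame
a=cv2.imread('pics/top0.png'); b=grab_frame('top')[:,:,::-1]; cv2.imwrite('pics/top9.png',b)
s0=cv2.imread('pics/side0.png'); s1=grab_frame('side')[:,:,::-1]
def sh(p,q,x,y,w=14):
    res=cv2.matchTemplate(q[y-w-6:y+w+6,x-w-6:x+w+6].copy(),p[y-w:y+w,x-w:x+w].copy(),cv2.TM_CCOEFF_NORMED); _,m,_,l=cv2.minMaxLoc(res); return m,l[0]-6,l[1]-6
for n,x,y in (('reel',358,240),('jar',270,140),('driver',284,222),('thinner',455,233),('pot',458,188),('tank',413,126),('diorama',348,107),('green',270,273),('or',412,295)): print(n,sh(a,b,x,y))
for n,x,y in (('reel',290,241),('jar',349,176),('driver',287,209),('thinner',336,310),('pot',393,316),('tank',432,264),('diorama',413,217),('green',240,207),('or1',229,262),('or2',244,310)): print('side',n,sh(s0,s1,x,y))
E
```

```text
t 16.0 rack xyz [-147.1   65.7] 190.8 toolx yaw err -0.00020083248212676708 F [ 1.12  0.16 -0.13] tilt [-0. -0. -1.] 0.00020025095035575916
reel (0.27537181973457336, 1, -6)
jar (0.989078938961029, 0, 0)
driver (0.9954146146774292, 0, 0)
thinner (0.9959604144096375, 0, 0)
pot (0.9967032074928284, 0, 0)
tank (0.9899953603744507, 0, 0)
diorama (0.9648980498313904, 0, 0)
green (0.9378224611282349, 0, 0)
or (0.9963204264640808, 0, 0)
side reel (0.5663460493087769, 0, 0)
side jar (0.9987550973892212, 0, 0)
side driver (0.3777015507221222, -3, 0)
side thinner (0.9992037415504456, 0, 0)
side pot (0.9991316795349121, 0, 0)
side tank (0.9951058626174927, 0, 0)
side diorama (0.9880164861679077, 0, 0)
side green (0.9872075319290161, 0, 0)
side or1 (0.8779232501983643, 0, 0)
side or2 (0.9993171095848083, 0, 0)
```

View pics/l10.png

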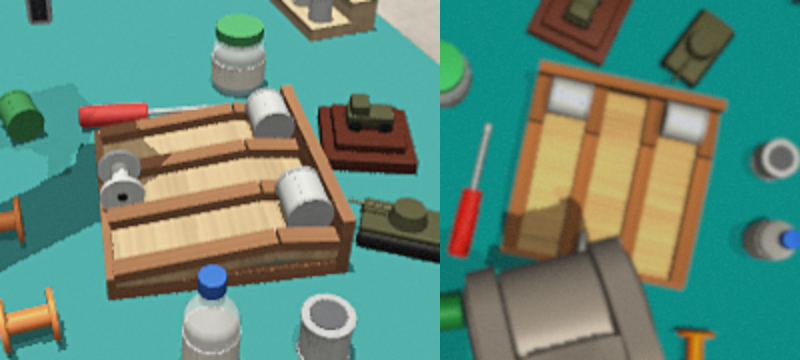

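Both tins rest at the stop, at top composite (570,98) and (685,122). The reel is still at the lip at side composite (122,182), and the bystanders show zero shift. Handing in.

```bash
python3 -c "
from bench import r
print(r.hand_in())"
```

```text
the job is handed in; nothing more can be done
None
```

Both tins now rest against the end stop, in the left and right gutters, and the job is handed in. I pushed each one up and over the crest with the shut fingertips, without picking it up. The arm then moved clear, and about 16 s of the 48 s had been used.

**Tins:** the last pictures show both against the stop. Both were still there at least a second after the fingers left them.

**Bystanders:** comparing pictures from before and after, the jar, thinner, pot, tank, diorama and look-alikes showed no shift. The readings at the end of each move stayed within about 2 N.

**Checks that gave no answer:**
- **Reel:** the picture match failed in the top view, where the arm hid it, and was weak in the side view (0.57, zero shift), because the tins beside it had moved. By eye it is still at the front lip.
- **Screwdriver:** the side-view match also failed (0.38), probably because the left tin had been in that patch. The top view was clear, with zero shift (0.995).

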